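# Gather the nuts in the corner of the bench tote

## Robot

A 6-joint arm with a two-finger parallel gripper is mounted at the origin on the work surface. World frame = base frame: x ahead of the robot, y to its left, z up, the work surface at z = 0. Lengths are in mm, angles in degrees, forces in N, time in s.
With the tool pointing down it reaches from about 300 to 850 mm from the base axis. Payload 4.2 kg.
Tool frame: the origin (TCP) lies midway between the tips of the shut fingers; the grasp point (between the pads) lies env.hold_point_z behind it (env.hold_point_z is the distance from the TCP to the grasp point, in mm); z points along the fingers, y is the line along which they close (so a half turn about z gives the same grasp; the last joint's range is limited). The gripper opens to 91 mm and grips with 3 to 60 N. Pads are 32 mm wide; open, the fingers measure 118 mm over their backs; the gripper's body (76 mm by 178 mm) begins 60 mm behind the grasp point.
Start: joints at [74.886, 18.312, 89.639, -0, 72.044, -1.146], TCP at [138.802, 558.012, 213.976] pointing down, gripper open.
Joint ranges: [-177.97, 177.97], [-48.28, 115.42], [12.27, 149.76], [-77.06, 257.06], [2.81, 150.46], [-146.56, 146.56]. Speed limits (degrees/s): [147.25, 147.25, 180, 180, 180, 180].

## Interface

Orientations are given as [roll, pitch, yaw] about the fixed x, y, z axes, in that order (R = Rz(yaw) Ry(pitch) Rx(roll)).
In Python, from workcell import env, viewer, spotter gives the robot as it stands.
- The arm moves only by the tool apply_moves, never from a script. Its arguments are lists of equal length, an entry for each row: "delta_pos": the shift along the world's x, y, z normalised to -1 to 1, where 1 is 120 mm, a list of three; "rot": the turn, a rotation vector about the world's x, y, z normalised to -1 to 1, where 1 is 1.5 rad, a list of three; "hand": the opening, from 0 (shut) to 1 (fully open). A call has 1 to 10 rows; each row is the pose to reach, as a shift and turn from the pose commanded when the call began; what a row does not reach only later rows make up. A row lasts 1/12 s, in which the tool goes at most 41.7 mm and 7.16 degrees, less where a joint would pass 70% of its speed; a pose out of reach is approached as far as the arm can. A call with a number of a shift or a turn outside -1 to 1 is refused whole. A call with a gripper value outside its range is refused whole. The fingers move at their own pace and stop on an object; "newtons" is the grip in N (left out, the last holds). Time passes only in rows, so rows that repeat a pose let the fingers close. It gives the time, the measured TCP pose, the force, the opening and the grip force at its end, in the units of the state.
- env.state(): the state, without advancing time (a new reading comes with each control period).
- viewer.grab_frame(name): name is "scene" or "top" or "wrist"; returns a dict with "pixels" (384x512x3 uint8, red, green, blue), "camera_matrix" (3x3 intrinsics, pixels), "R" (3x3) and "t" (3): a world point X has camera coordinates R X + t; the wrist camera has in their place "mount" (4x4, takes a point from camera to tool coordinates, whose origin is the TCP and whose axes are the flange's). Camera axes: x right, y down, z forward; pixel columns grow to the right and rows downward; lengths in mm; the calibration is good to about 2 mm. A picture is of the moment at which its call begins: read the wrist's pose just before it. There is no depth.
- env.job_done(): hands the job in; it is judged then, once.
Trained networks look in a picture, given as the dict that the camera call returned (one of the last four; its "shot" number tells which), for a name from the list of things; names that differ only in an ending like _2 or _b are one class to them, and where a whole thing is asked for, a point or a joint stands for the part that bears it (a point fixed in the world has none). Each returns a list of dicts, best first, with "score" (0 to 1); they miss things now and then, are a little off and sometimes report something else, mostly with a low value. They report only what shows in the picture. A call takes as long as a camera call. They do not tell look-alikes from the thing itself.
- spotter.trace(picture, query): "mask" (384x512 bool, what is visible of it) and "box" ([centre column, centre row, width, height] in pixels, round what is visible of it).
- spotter.landmark_of(picture, query): "position" ([column, row] in pixels: a listed point, or the origin of a listed thing).
The state is a dict: "time_s": time; "qpos": joint angles; "qvel": joint speeds; "effort": joint torques, N m; "ee_pos": TCP position; "ee_rot": TCP orientation; "force": force on the tool from outside, world axes, zero at the start; "torque": the same for the moment, N m; "gripper_width": finger opening in mm; "gripper_force": force on a finger pad.
Only numpy, scipy, OpenCV 4.12 (cv2) and the standard library are available. Lean on these libraries where they do the work, as an engineer would, in place of code of your own. Each camera call takes 0.05 s, during which the arm holds its last target. There are 200 camera calls.

## Task

On the bench stands a plywood tote with three loose steel nuts in it; first, while it stands there, shut its clear hinged flap fully so nothing can spill. Then lift the tote by its bar handle, clear of the bench, and tilt it until all three nuts have slid together into one corner at the flap end: of the two corners there, the one on the side (left or right) where the open steel tin stands. Finish while still holding the tote in the air, still and clearly tilted (20 degrees or more) with the nuts in that corner; leave the tin and the glue bottle where they stand.

Things in the scene. Friction and masses are not known exactly. Their poses are not given: they have to be found in the camera images.
- tote: open plywood tote, 170 x 120 x 48 mm high, walls and floor 6 mm, about 0.36 kg with flap, loose on the bench. Origin: centre of underside; x along its length away from the flap end and away from the robot (yaw up to 0.4 rad), y left, z up. Handle posts 8 mm thick outside both long sides, up to z = 102 mm. Nuts slide from about 15 degrees of tilt; about 35 along the diagonal gathers them
- tote_handle (a point): centre of the tote's wooden bar handle, at (12, 0, 92) mm in the tote's frame, same axes: a straight bar along the tote's y, 120 mm long between the posts, flat-sided, 16 mm wide (along x) and 20 mm high; 34 mm of free space between it and the rim below. It is fixed to the tote
- corner_left (a point): the inner corner of the tote's floor at the flap end (-x) and left side (+y): at (-79, 54, 6) mm in the tote's frame, same axes
- corner_right (a point): the inner corner of the tote's floor at the flap end (-x) and right side (-y): at (-79, -54, 6) mm in the tote's frame, same axes
- flap (a joint): angle (rad) of the clear flap, 72 mm long, 116 wide, 4 thick, wooden strip 10 x 5 mm on top along its free edge. Hinged on the rim of the end wall nearest the robot: hinge line along y at (-85, 0, 48) mm in the tote's frame. 0 = shut on the rim, 1.57 = upright, stop at 1.75. Stiff hinge (0.035 N m), stays at any angle; push it over from the robot's side and down with about 1 N
- flap_edge (a point): middle of the flap's free edge, half-way through the plastic, 72 mm from the hinge line; x points from the hinge to this edge, z out of the flap's upper (outer) face
- nut0_center (a point): centre of a loose steel hex nut, 27 mm over its corners, 12 mm high, about 30 g; starts flat on the tote's floor in the half away from the flap; z along its hole
- nut1_center (a point): centre of another loose steel hex nut, 27 mm over its corners, 12 mm high, about 30 g; starts flat on the tote's floor in the half away from the flap; z along its hole
- nut2_center (a point): centre of another loose steel hex nut, 27 mm over its corners, 12 mm high, about 30 g; starts flat on the tote's floor in the half away from the flap; z along its hole
- tin: open empty steel tin cup, 84 mm across and 85 mm high, standing on the bench either to the left (y above 0.2 m) or to the right (y below -0.2 m) of the tote. Origin: centre of its underside. Its side tells which corner is wanted; leave it where it stands
- glue: closed white glue bottle, 64 mm across, 150 mm high, standing on the other side of the tote; leave it. Origin: centre of its underside
There are look-alikes about, which are no part of the job. Of the things that look like the tin, take the one that is nearest to the robot's base at the start.

How it is judged:
By the outcome, as a careful person would: the job done as asked, in the order asked, and still so for the second after the job is handed in, while the arm keeps its last pose, push and grip.
It also fails if it takes over 45 s, if anything falls off the work surface, if the arm or the gripper's body presses on something with over 40 N, if the wrist force passes 120 N, or if a joint passes its speed limit or range.

## Working session

There is one attempt and no reset: what is moved stays moved. The work goes in short steps, Python scripts to look and compute and a tool call to move; the robot and the scene stay as the last step left them, time stands still between calls to the robot, and variables do not carry over. Pictures are saved under pics/ and viewed, at most 10 in all, crops included, and the job is handed in when it is done.

Besides the shell and the picture viewer there is one more tool, called after "Emit:" as name(argument=value, ...) on one line, values as JSON. apply_moves: Moves the arm, as the interface text tells. Its arguments: {"type":"object","properties":{"delta_pos":{"type":"array"},"rot":{"type":"array"},"hand":{"type":"array"},"newtons":{"type":"number"}},"required":["delta_pos","rot","hand"]}

```bash
ls; mkdir -p pics; cat > h.py <<'E'
import numpy as np, cv2
from workcell import env, viewer, spotter
from scipy.spatial.transform import Rotation as Ro
def cam(f,st=None):
    K=np.array(f["camera_matrix"])
    if "R" in f and f["R"] is not None: R=np.array(f["R"]);t=np.array(f["t"])
    else:
        M=np.array(f["mount"]);T=np.eye(4);T[:3,:3]=Ro.from_euler('xyz',st["ee_rot"],degrees=True).as_matrix();T[:3,3]=st["ee_pos"]
        W=np.linalg.inv(T@M);R=W[:3,:3];t=W[:3,3]
    return K,R,t
def onz(f,px,z,st=None):
    K,R,t=cam(f,st);d=R.T@np.linalg.solve(K,[px[0],px[1],1]);c=-R.T@t
    return c+d*(z-c[2])/d[2]
def proj(f,X,st=None):
    K,R,t=cam(f,st);p=K@(R@np.asarray(X,float)+t);return p[:2]/p[2]
def tri(obs):
    A=[];b=[]
    for f,px,st in obs:
        K,R,t=cam(f,st);P=K@np.c_[R,t]
        for i in (0,1):
            r=px[i]*P[2]-P[i];s=np.linalg.norm(r[:3]);A.append(r[:3]/s);b.append(-r[3]/s)
    return np.linalg.lstsq(np.array(A),np.array(b),rcond=None)[0]
def save(f,n,scale=1.5):
    cv2.imwrite(f"pics/{n}.png",cv2.resize(f["pixels"][:,:,::-1],None,fx=scale,fy=scale,interpolation=cv2.INTER_CUBIC))
E
python3 - <<'E'
from h import *
st=env.state();print({k:np.round(v,2) for k,v in st.items()},env.hold_point_z)
for n in("scene","top"):
    f=viewer.grab_frame(n);save(f,n+"0")
    K,R,t=cam(f,st);print(n,np.round(-R.T@t))
    for q,z in(("tote_handle",92),("tote",0),("flap_edge",100),("corner_left",6),("corner_right",6),("nut0_center",12),("tin",0),("glue",0)):
        for d in spotter.landmark_of(f,q)[:4]:
            print(n,q,round(d["score"],2),np.round(d["position"]),np.round(onz(f,d["position"],z)))
E
```

```text
pics
{'time_s': np.float64(0.0), 'qpos': array([74.89, 18.35, 89.71,  0.  , 72.04, -1.15]), 'qvel': array([-0.05,  0.12, -0.03, -0.06,  0.01,  0.02]), 'effort': array([ -0.  , -41.25, -23.2 ,   0.07,   0.05,  -0.  ]), 'ee_pos': array([138.65, 557.51, 213.12]), 'ee_rot': array([-179.9 ,   -0.  ,  166.03]), 'force': array([-0.06, -0.07, -0.78]), 'torque': array([ 0.01,  0.  , -0.05]), 'gripper_force': np.float64(0.0), 'gripper_width': np.float64(90.99)} 18.8
scene [947. 424. 929.]
scene tote_handle 0.76 [259. 180.] [590.  25.  92.]
scene tote 0.57 [262. 196.] [577.  23.   0.]
scene tote 0.38 [358. 273.] [558. 320.   0.]
scene flap_edge 0.72 [287. 148.] [480.   7. 100.]
scene corner_left 0.59 [294. 194.] [518.  77.   6.]
scene corner_right 0.79 [272. 165.] [496. -28.   6.]
scene nut0_center 0.43 [262. 210.] [609.  54.  12.]
scene tin 0.98 [318. 314.] [692. 321.   0.]
scene tin 0.82 [358. 274.] [560. 323.   0.]
scene tin 0.66 [383. 336.] [626. 448.   0.]
scene tin 0.24 [288. 148.] [424. -40.   0.]
scene glue 0.66 [183. 112.] [ 551. -340.    0.]
top [ 413.   45. 1119.]
top tote_handle 0.95 [274. 198.] [599.  22.  92.]
top tote 0.62 [273. 212.] [571.  22.   0.]
top flap_edge 0.68 [272. 233.] [499.  29. 100.]
top corner_left 0.61 [254. 237.] [494.  80.   6.]
top tin 0.94 [136. 196.] [626. 449.   0.]
top tin 0.84 [178. 172.] [700. 321.   0.]
top tin 0.77 [175. 214.] [567. 326.   0.]
top tin 0.48 [275. 208.] [585.  16.   0.]
top glue 0.61 [394. 214.] [ 561. -343.    0.]
```

```bash
python3 - <<'E'
import cv2
a=cv2.imread("pics/scene0.png")[90:560,150:768];cv2.imwrite("pics/a.png",cv2.resize(a,(780,593)))
b=cv2.imread("pics/top0.png")[200:420,150:650];cv2.imwrite("pics/b.png",cv2.resize(b,(800,352)))
E
```

```text
(no output)
```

View pics/a.png

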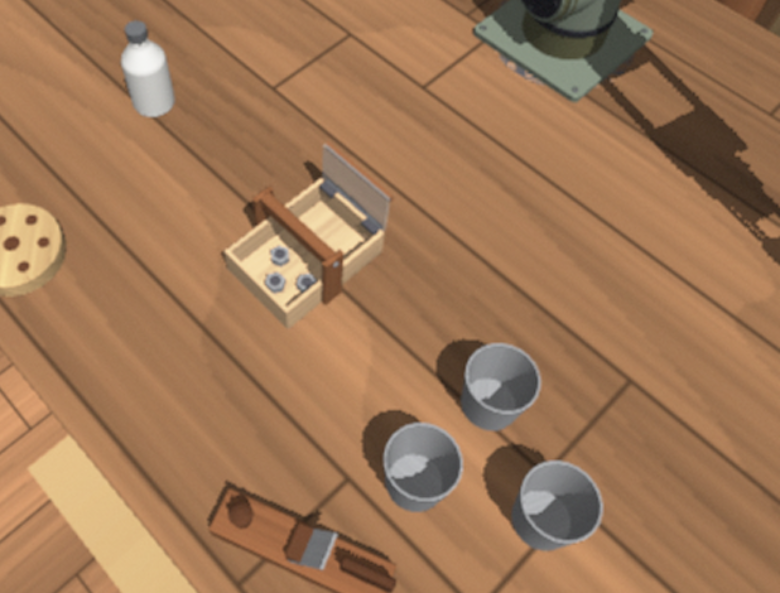

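View pics/b.png

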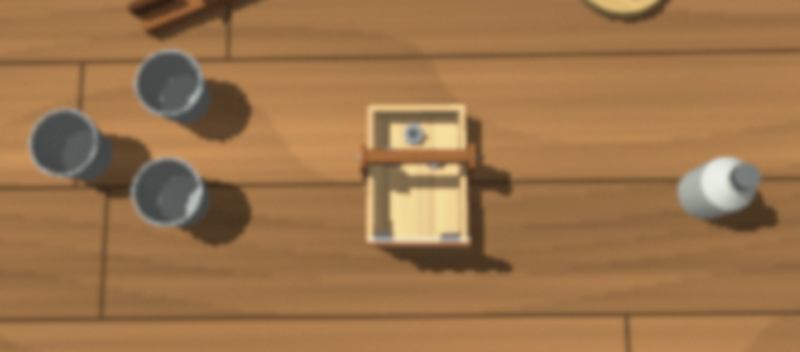

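Things that could be taken for the tin, in scene pixels: (358,274) at about (565,325) mm, 650 mm from the base; (318,314) and (383,336), both about 770 mm away. The nearest is (358,274). The crop shows it as an open steel cup on the left, and all three stand on the left, so corner_left is wanted. The tote's flap is upright at the robot's end, with the three nuts in the far half. The glue bottle is on the right.

Next I move the closed gripper to the robot's side of the flap, turning it so the fingers close along x.

Emit:
apply_moves(delta_pos=[[0.48,-0.89,0.03],[0.48,-0.89,0.03],[0.48,-0.89,0.03],[0.48,-0.89,0.03]], rot=[[0,0,-0.177],[0,0,-0.177],[0,0,-0.177],[0,0,-0.177]], hand=[0,0,0,0], newtons=20)

```text
time_s: 1.23
ee_pos: [198.1, 445.8, 217.8]
ee_rot: [-179.8, 0.2, 150.6]
force: [-0.6, -0.8, -0.4]
gripper_width: 67.2
gripper_force: 0.0
```

Emit:
apply_moves(delta_pos=[[0.48,-0.89,0.03],[0.48,-0.89,0.03],[0.48,-0.89,0.03],[0.48,-0.89,0.03]], rot=[[0,0,-0.177],[0,0,-0.177],[0,0,-0.177],[0,0,-0.177]], hand=[0,0,0,0])

```text
time_s: 1.57
ee_pos: [255.7, 339.8, 221.5]
ee_rot: [-180.0, 0.2, 135.3]
force: [-0.3, -0.6, 0.1]
gripper_width: 40.5
gripper_force: 0.0
```

Emit:
apply_moves(delta_pos=[[0.48,-0.89,0.03],[0.48,-0.89,0.03],[0.48,-0.89,0.03],[0.48,-0.89,0.03]], rot=[[0,0,-0.177],[0,0,-0.177],[0,0,-0.177],[0,0,-0.177]], hand=[0,0,0,0])

```text
time_s: 1.9
ee_pos: [313.9, 233.7, 225.2]
ee_rot: [179.9, 0.2, 120.0]
force: [-0.2, 0.2, -0.6]
gripper_width: 14.0
gripper_force: 0.0
```

Emit:
apply_moves(delta_pos=[[0.48,-0.89,0.03],[0.48,-0.89,0.03],[0.48,-0.89,0.03],[0.48,-0.89,0.03]], rot=[[0,0,-0.177],[0,0,-0.177],[0,0,-0.177],[0,0,-0.177]], hand=[0,0,0,0])

```text
time_s: 2.23
ee_pos: [372.2, 127.1, 228.8]
ee_rot: [179.9, 0.1, 104.8]
force: [-0.3, 0.7, -0.7]
gripper_width: 0.4
gripper_force: 0.0
```

Emit:
apply_moves(delta_pos=[[0.48,-0.89,0.03],[0.48,-0.89,0.03],[0.48,-0.89,0.03],[0.48,-0.89,0.03]], rot=[[0,0,-0.177],[0,0,-0.177],[0,0,-0.177],[0,0,-0.177]], hand=[0,0,0,0])

```text
time_s: 2.57
ee_pos: [430.4, 20.6, 232.3]
ee_rot: [179.8, 0.1, 89.7]
force: [0.7, 0.4, 0.4]
gripper_width: 0.2
gripper_force: 0.0
```

```bash
python3 - <<'E'
from h import *
st=env.state();print({k:np.round(st[k],1) for k in("time_s","ee_pos","ee_rot","qpos","force","gripper_width")})
T=lambda p:((p[0]/1.6+150)/1.5,(p[1]/1.6+200)/1.5)
f=viewer.grab_frame("top")
print([np.round(onz(f,T(p),48)) for p in((368,105),(466,105),(366,242),(468,242))],"handle ends",[np.round(onz(f,T(p),100)) for p in((362,156),(478,156))])
st=env.state();w=viewer.grab_frame("wrist");save(w,"w1",1.2)
s=viewer.grab_frame("scene")
for n,g in(("top",f),("wrist",w),("scene",s)):
  for q,z in(("tote_handle",92),("flap_edge",120),("corner_left",6),("corner_right",6),("tote",0)):
    for d in spotter.landmark_of(g,q)[:1]:
        print(n,q,round(d["score"],2),np.round(d["position"]),np.round(onz(g,d["position"],z,st)))
E
```

```text
{'time_s': np.float64(2.6), 'ee_pos': array([430.4,  20.6, 232.3]), 'ee_rot': array([1.798e+02, 1.000e-01, 8.970e+01]), 'qpos': array([ 1.300e+00,  4.300e+00,  1.051e+02, -1.000e-01,  7.040e+01,
        1.700e+00]), 'force': array([0.7, 0.4, 0.4]), 'gripper_width': np.float64(0.2)}
[array([670.,  81.,  48.]), array([668., -41.,  48.]), array([500.,  84.,  48.]), array([498., -39.,  48.])] handle ends [array([596.,  87., 100.]), array([594., -49., 100.])]
top tote_handle 0.62 [275. 200.] [592.  18.  92.]
top corner_left 0.96 [252. 234.] [505.  88.   6.]
top tote 0.59 [273. 208.] [582.  23.   0.]
wrist tote_handle 0.92 [436. 178.] [595.  26.  92.]
wrist flap_edge 0.63 [338. 187.] [496.  26. 120.]
wrist corner_left 0.57 [327. 116.] [506.  78.   6.]
wrist corner_right 0.57 [322. 208.] [506. -33.   6.]
wrist tote 0.64 [385. 161.] [580.  24.   0.]
scene tote_handle 0.77 [258. 185.] [600.  34.  92.]
scene flap_edge 0.7 [287. 147.] [491.  16. 120.]
scene corner_left 0.9 [295. 192.] [511.  72.   6.]
scene corner_right 0.66 [269. 163.] [499. -36.   6.]
scene tote 0.97 [262. 197.] [579.  24.   0.]
```

Emit:
apply_moves(delta_pos=[[0.083,0,-1],[0.083,0,-1],[0.083,0,-1],[0.083,0,-1]], rot=[[0,0,0],[0,0,0],[0,0,0],[0,0,0]], hand=[0,0,0,0])

```text
time_s: 3.8
ee_pos: [432.0, 23.7, 106.5]
ee_rot: [-179.2, 0.0, 90.0]
force: [-0.4, -0.2, -0.0]
gripper_width: 0.6
gripper_force: 0.0
```

Emit:
apply_moves(delta_pos=[[0.21,0,-0.067],[0.32,0,-0.075],[0.42,0,-0.083],[0.52,0,-0.108],[0.61,0,-0.133],[0.675,0,-0.183],[0.733,0,-0.242],[0.775,0,-0.308],[0.81,0,-0.375],[0.825,0,-0.433]], rot=[[0,0,0],[0,0,0],[0,0,0],[0,0,0],[0,0,0],[0,0,0],[0,0,0],[0,0,0],[0,0,0],[0,0,0]], hand=[0,0,0,0,0,0,0,0,0,0])

```text
time_s: 4.63
ee_pos: [536.0, 24.0, 58.9]
ee_rot: [-180.0, 0.0, 90.0]
force: [-0.1, -0.4, 1.3]
gripper_width: 0.3
gripper_force: 0.3
```

Emit:
apply_moves(delta_pos=[[0.02,0,-0.02],[0.03,0,-0.04],[0.03,0,-0.06],[0.03,0,-0.06]], rot=[[0,0,0],[0,0,0],[0,0,0],[0,0,0]], hand=[0,0,0,0])

```text
time_s: 4.97
ee_pos: [539.2, 24.0, 52.6]
ee_rot: [-180.0, -0.0, 90.0]
force: [0.4, -0.8, -0.2]
gripper_width: 0.2
gripper_force: 0.0
```

```bash
python3 - <<'E'
from h import *
st=env.state();print({k:np.round(st[k],1) for k in("time_s","ee_pos","ee_rot","force")})
f=viewer.grab_frame("scene");cv2.imwrite("pics/s1.png",cv2.resize(f["pixels"][90:270,170:380,::-1],(700,600),interpolation=cv2.INTER_CUBIC))
E
```

```text
{'time_s': np.float64(5.0), 'ee_pos': array([539.2,  24. ,  52.6]), 'ee_rot': array([-180.,   -0.,   90.]), 'force': array([ 0.4, -0.8, -0.2])}
```

View pics/s1.png

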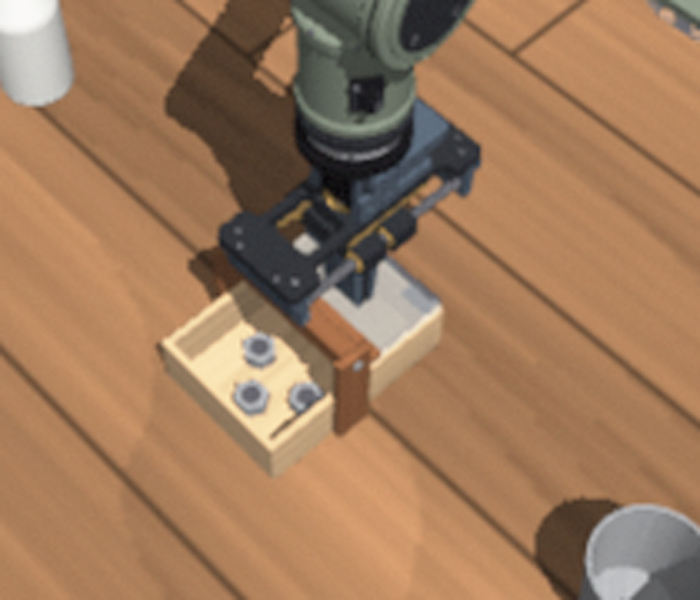

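The flap lies nearly flat over the near half of the tote, with the gripper at about (350,290) in the crop resting on it. The nuts are untouched in the far half. I'll press down until a clear force shows.

Emit:
apply_moves(delta_pos=[[0,0,-0.01],[0,0,-0.02],[0,0,-0.025],[0,0,-0.03],[0,0,-0.03]], rot=[[0,0,0],[0,0,0],[0,0,0],[0,0,0],[0,0,0]], hand=[0,0,0,0,0])

```text
time_s: 5.43
ee_pos: [539.5, 24.0, 52.0]
ee_rot: [179.9, -0.0, 90.0]
force: [-4.2, -0.6, 17.3]
gripper_width: 0.4
gripper_force: 8.7
```

Emit:
apply_moves(delta_pos=[[0,0,0.3],[0,0,0.6],[0,0,0.95],[0,0,0.95],[0,0,0.95]], rot=[[0,0,0],[0,0,0],[0,0,0],[0,0,0],[0,0,0]], hand=[0,0.5,0.8,0.8,0.8])

```text
time_s: 5.85
ee_pos: [541.0, 24.0, 166.1]
ee_rot: [179.6, -0.0, 90.0]
force: [0.7, 0.4, -1.2]
gripper_width: 24.0
gripper_force: 0.0
```

```bash
python3 - <<'E'
from h import *
st=env.state();print({k:np.round(st[k],1) for k in("time_s","ee_pos","ee_rot","force","gripper_width")})
w=viewer.grab_frame("wrist");save(w,"w2",1.2)
for n in("wrist","scene","top"):
  g=w if n=="wrist" else viewer.grab_frame(n)
  for q,z in(("tote_handle",92),("flap_edge",50),("tote",0)):
    for d in spotter.landmark_of(g,q)[:1]:
        print(n,q,round(d["score"],2),np.round(d["position"]),np.round(onz(g,d["position"],z,st)))
E
```

```text
{'time_s': np.float64(5.8), 'ee_pos': array([541. ,  24. , 166.1]), 'ee_rot': array([179.6,  -0. ,  90. ]), 'force': array([ 0.7,  0.4, -1.2]), 'gripper_width': np.float64(24.0)}
wrist tote_handle 0.92 [330. 205.] [595.  24.  92.]
wrist flap_edge 0.63 [295. 189.] [572.  25.  50.]
wrist tote 0.71 [302. 180.] [585.  19.   0.]
scene tote_handle 0.76 [257. 182.] [598.  26.  92.]
scene flap_edge 0.94 [265. 178.] [556.  11.  50.]
scene tote 0.83 [263. 200.] [583.  31.  -0.]
```

View pics/w2.png

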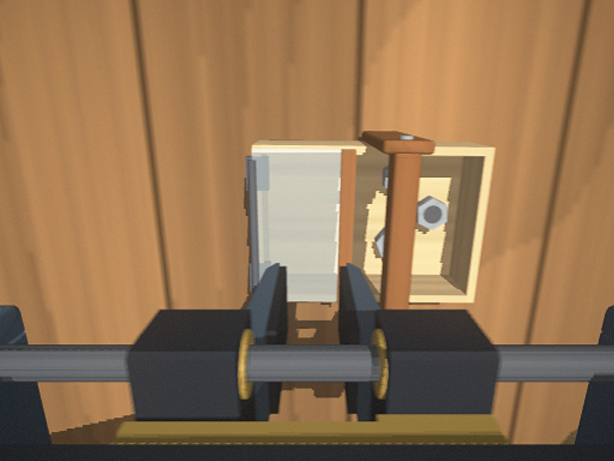

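The flap is shut: its strip lies at x≈348 px, flush on the rims. The handle bar is a vertical line at x≈400 px, in line with the gripper, and the nuts lie beyond it near (432,212) and (385,240). Bar centre is about (596,23). I'll go over the bar, descend and grip.

Emit:
apply_moves(delta_pos=[[0.25,0,0],[0.46,0,0],[0.46,0,0],[0.46,0,-0.2],[0.46,0,-0.4],[0.46,0,-0.6],[0.46,0,-0.78],[0.46,0,-0.78],[0.46,0,-0.78]], rot=[[0,0,0],[0,0,0],[0,0,0],[0,0,0],[0,0,0],[0,0,0],[0,0,0],[0,0,0],[0,0,0]], hand=[0.65,0.65,0.65,0.65,0.65,0.65,0.65,0.65,0.65])

```text
time_s: 7.2
ee_pos: [593.6, 24.0, 68.9]
ee_rot: [-179.8, 0.0, 90.0]
force: [-0.1, -0.3, 0.6]
gripper_width: 58.9
gripper_force: 0.0
```

Emit:
apply_moves(delta_pos=[[0,0,0],[0,0,0],[0,0,0],[0,0,0],[0,0,0],[0,0,0],[0,0,0],[0,0,0]], rot=[[0,0,0],[0,0,0],[0,0,0],[0,0,0],[0,0,0],[0,0,0],[0,0,0],[0,0,0]], hand=[0,0,0,0,0,0,0,0], newtons=55)

```text
time_s: 7.87
ee_pos: [595.2, 24.1, 70.0]
ee_rot: [179.9, -0.0, 90.0]
force: [0.7, -0.0, 1.5]
gripper_width: 15.7
gripper_force: 55.0
```

Emit:
apply_moves(delta_pos=[[0,0,0.04],[0,0,0.12],[0,0,0.22],[0,0,0.34],[0,0,0.48],[0,0,0.62],[0,0,0.76],[0,0,0.88],[0,0,0.96],[0,0,1.0]], rot=[[0,0,0],[0,0,0],[0,0,0],[0,0,0],[0,0,0],[0,0,0],[0,0,0],[0,0,0],[0,0,0],[0,0,0]], hand=[0,0,0,0,0,0,0,0,0,0])

```text
time_s: 8.7
ee_pos: [594.7, 24.0, 191.1]
ee_rot: [179.9, -0.0, 90.0]
force: [1.2, 0.1, -4.1]
gripper_width: 15.7
gripper_force: 55.0
```

Emit:
apply_moves(delta_pos=[[0,0,0.1],[0,0,0.2],[0,0,0.3],[0,0,0.4],[0,0,0.5],[0,0,0.6],[0,0,0.7],[0,0,0.8],[0,0,0.85],[0,0,0.85]], rot=[[-0.015,-0.015,0],[-0.04,-0.04,0],[-0.07,-0.07,0],[-0.1,-0.1,0],[-0.13,-0.13,0],[-0.16,-0.16,0],[-0.19,-0.19,0],[-0.21,-0.21,0],[-0.22,-0.22,0],[-0.22,-0.22,0]], hand=[0,0,0,0,0,0,0,0,0,0])

```text
time_s: 9.53
ee_pos: [593.8, 25.1, 292.4]
ee_rot: [160.3, 18.5, 86.8]
force: [-0.4, -0.6, -4.4]
gripper_width: 15.9
gripper_force: 55.0
```

Emit:
apply_moves(delta_pos=[[0,0,0],[0,0,0],[0,0,0],[0,0,0],[0,0,0],[0,0,0],[0,0,0],[0,0,0]], rot=[[-0.02,-0.02,0],[-0.045,-0.045,0],[-0.07,-0.07,0],[-0.085,-0.085,0],[-0.085,-0.085,0],[-0.085,-0.085,0],[-0.085,-0.085,0],[-0.085,-0.085,0]], hand=[0,0,0,0,0,0,0,0])

```text
time_s: 10.2
ee_pos: [595.0, 23.7, 291.8]
ee_rot: [151.9, 25.2, 83.5]
force: [0.2, -0.3, -4.4]
gripper_width: 16.1
gripper_force: 55.0
```

```bash
cat > chk.py <<'E'
from h import *
import sys
st=env.state();print({k:np.round(st[k],1) for k in("time_s","ee_pos","ee_rot","force","qpos")})
# expected tote frame: rigid in the tool (tool x=+y, y=+x, z=-z of tote)
Rt=Ro.from_euler('xyz',st["ee_rot"],degrees=True).as_matrix();Rw=Rt@np.array([[0,1,0],[1,0,0],[0,0,-1.]])
o=np.array(st["ee_pos"])-Rt[:,2]*19
P=lambda p:o+Rw@(np.array(p)-[12,0,92])
print("tilt",np.degrees(np.arccos(Rw[2,2])),"cornerL",P((-79,54,6)).round(),"lowest",P((-85,60,0)).round())
ims=[]
for n in("scene","top","wrist"):
    g=viewer.grab_frame(n)
    e=proj(g,P((-79,54,6)),st);h=proj(g,P((12,0,92)),st);print(n,"exp corner",e.round(),"exp handle",h.round(),"flap edge",proj(g,P((-13,0,50)),st).round())
    for q in("tote_handle","corner_left","flap_edge","nut0_center"):
        print(q,[(round(d["score"],2),np.round(d["position"])) for d in spotter.landmark_of(g,q)[:3]])
    c=h.round().astype(int)
    if n=="wrist": ims.append(cv2.resize(g["pixels"],(400,300)));continue
    x0=max(0,min(c[0]-80,352));y0=max(0,min(c[1]-60,264))
    ims.append(cv2.resize(g["pixels"][y0:y0+120,x0:x0+160],(400,300),interpolation=cv2.INTER_CUBIC))
ims.append(np.zeros_like(ims[0]))
cv2.imwrite(f"pics/{sys.argv[1]}.png",np.vstack([np.hstack(ims[:2]),np.hstack(ims[2:])])[:,:,::-1])
E
python3 chk.py t1
```

```text
{'time_s': np.float64(10.2), 'ee_pos': array([595. ,  23.7, 291.8]), 'ee_rot': array([151.9,  25.2,  83.5]), 'force': array([ 0.2, -0.3, -4.4]), 'qpos': array([ 18.9,   9.5, 100.2, -39.2,  58.7,  36.5])}
tilt 37.04064210537326 cornerL [547.  35. 177.] lowest [545.  37. 167.]
scene exp corner [276. 151.] exp handle [261. 120.] flap edge [256. 128.]
tote_handle [(0.67, array([263., 119.]))]
corner_left []
flap_edge [(0.72, array([259., 125.]))]
nut0_center [(0.48, array([264., 148.]))]
top exp corner [270. 211.] exp handle [271. 186.] flap edge [280. 192.]
tote_handle [(0.64, array([272., 185.]))]
corner_left []
flap_edge [(0.77, array([280., 192.]))]
nut0_center []
wrist exp corner [129. 135.] exp handle [260. 266.] flap edge [220. 232.]
tote_handle [(0.65, array([259., 271.]))]
corner_left [(0.7, array([127., 137.]))]
flap_edge [(0.85, array([216., 236.]))]
nut0_center [(0.6, array([260., 270.]))]
```

View pics/t1.png

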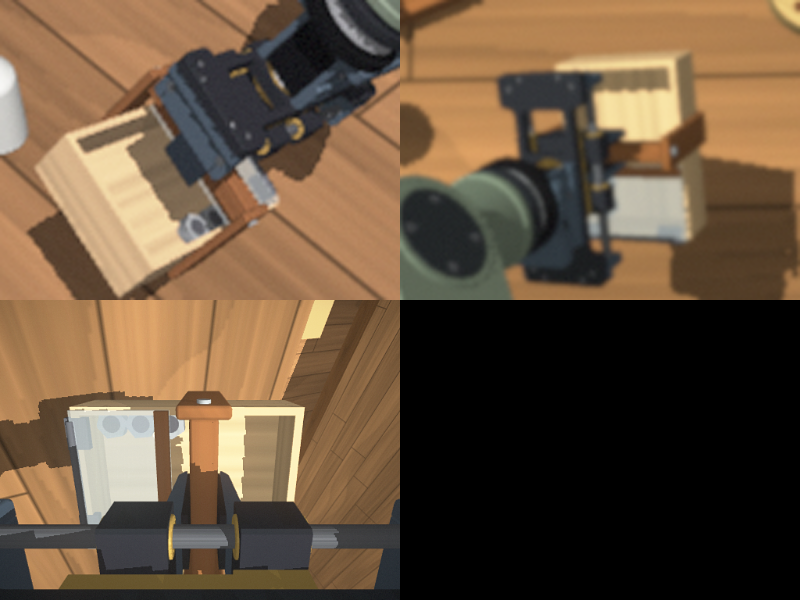

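The scene, top and wrist crops show the tote in the air, tilted 37° and not slipping in the grip, since the predicted and seen corner and handle agree. The flap is shut. The nuts lie in a row along the left wall at wrist-crop pixels (112,425), (140,425) and about (176,425), and the corner is at about (101,405). The third lags, so I'll tilt a bit more toward the flap end and then measure.

Emit:
apply_moves(delta_pos=[[0,0,0.05],[0,0,0.1],[0,0,0.15],[0,0,0.2],[0,0,0.2],[0,0,0.2],[0,0,0.2],[0,0,0.2],[0,0,0.2],[0,0,0.2]], rot=[[0,-0.03,0],[0,-0.06,0],[0,-0.09,0],[0,-0.12,0],[0,-0.12,0],[0,-0.12,0],[0,-0.12,0],[0,-0.12,0],[0,-0.12,0],[0,-0.12,0]], hand=[0,0,0,0,0,0,0,0,0,0])

```text
time_s: 11.78
ee_pos: [594.8, 24.0, 315.4]
ee_rot: [140.7, 23.6, 78.9]
force: [-0.2, -0.5, -4.4]
gripper_width: 15.5
gripper_force: 55.0
```

```bash
cat > rect.py <<'E'
# top-down view of the tote floor (z=18, nut tops) warped to 4 px/mm, from the wrist camera
from h import *
import sys
st=env.state();print({k:np.round(st[k],1) for k in("time_s","ee_pos","ee_rot","force","qpos")})
Rt=Ro.from_euler('xyz',st["ee_rot"],degrees=True).as_matrix();Rw=Rt@np.array([[0,1,0],[1,0,0],[0,0,-1.]])
o=np.array(st["ee_pos"])-Rt[:,2]*19
P=lambda p:o+Rw@(np.array(p)-[12,0,92])
print("tilt",np.degrees(np.arccos(Rw[2,2])),"lowest",P((-85,60,0)).round())
g=viewer.grab_frame("wrist")
C=[(-79,54),(79,54),(79,-54),(-79,-54)]
src=np.float32([proj(g,P((*c,18)),st) for c in C]);dst=np.float32([((x+79)*4.5,(54-y)*4.5) for x,y in C])
w=cv2.warpPerspective(g["pixels"],cv2.getPerspectiveTransform(src,dst),(711,486),flags=cv2.INTER_CUBIC)
cv2.imwrite(f"pics/{sys.argv[1]}.png",w[:,:,::-1])
E
python3 rect.py r1
```

```text
{'time_s': np.float64(11.8), 'ee_pos': array([594.8,  24. , 315.4]), 'ee_rot': array([140.7,  23.6,  78.9]), 'force': array([-0.2, -0.5, -4.4]), 'qpos': array([ 20.9,   5.8, 105.6, -48.8,  52.7,  48.7])}
tilt 44.85236700544535 lowest [568.  37. 183.]
```

View pics/r1.png

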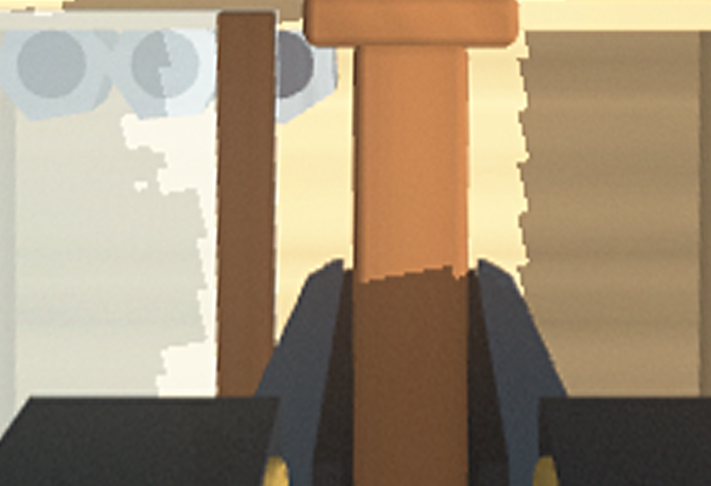

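The rectified floor view shows the nuts touching in a row along the left wall, with centres about 11, 37 and 63 mm from the flap-end wall and 13 mm from the left wall. The outermost is 63 mm from the corner. I want a tighter cluster, so I'll level the left-right tilt briefly to let the row break, then return to the diagonal tilt.

```bash
python3 - <<'E'
from h import *
st=env.state()
Rt=Ro.from_euler('xyz',st["ee_rot"],degrees=True).as_matrix();Rw=Rt@np.array([[0,1,0],[1,0,0],[0,0,-1.]])
print("down in tote",(-Rw[2]).round(3),"tote x axis",Rw[:,0].round(3))
for a in (15,20,25,30,35):
    v=np.radians(a)*Rw[:,0];R2=Ro.from_rotvec(v).as_matrix()@Rw;print(a,(v/1.5).round(3),(-R2[2]).round(3))
E
```

```text
down in tote [-0.58   0.401 -0.709] tote x axis [0.808 0.1   0.58 ]
15 [0.141 0.018 0.101] [-0.58   0.204 -0.789]
20 [0.188 0.023 0.135] [-0.58   0.134 -0.803]
25 [0.235 0.029 0.169] [-0.58   0.064 -0.812]
30 [0.282 0.035 0.203] [-0.58  -0.007 -0.814]
35 [0.329 0.041 0.236] [-0.58  -0.078 -0.811]
```

Emit:
apply_moves(delta_pos=[[0,0,0],[0,0,0],[0,0,0],[0,0,0],[0,0,0],[0,0,0],[0,0,0],[0,0,0],[0,0,0],[0,0,0]], rot=[[0.06,0.008,0.043],[0.12,0.015,0.086],[0.18,0.022,0.129],[0.24,0.03,0.172],[0.3,0.037,0.215],[0.35,0.044,0.251],[0.36,0.045,0.258],[0.36,0.045,0.258],[0.36,0.045,0.258],[0.36,0.045,0.258]], hand=[0,0,0,0,0,0,0,0,0,0])

```text
time_s: 12.67
ee_pos: [594.1, 22.1, 314.6]
ee_rot: [144.4, -7.0, 102.0]
force: [-0.3, 0.4, -4.1]
gripper_width: 15.8
gripper_force: 55.0
```

```bash
python3 rect.py r2
```

```text
{'time_s': np.float64(12.7), 'ee_pos': array([594.1,  22.1, 314.6]), 'ee_rot': array([144.4,  -7. , 102. ]), 'force': array([-0.3,  0.4, -4.1]), 'qpos': array([ -8.7,   2.1, 104.9,  25.6,  43.7, -32.5])}
tilt 36.17311565808799 lowest [543.  87. 207.]
```

View pics/r2.png

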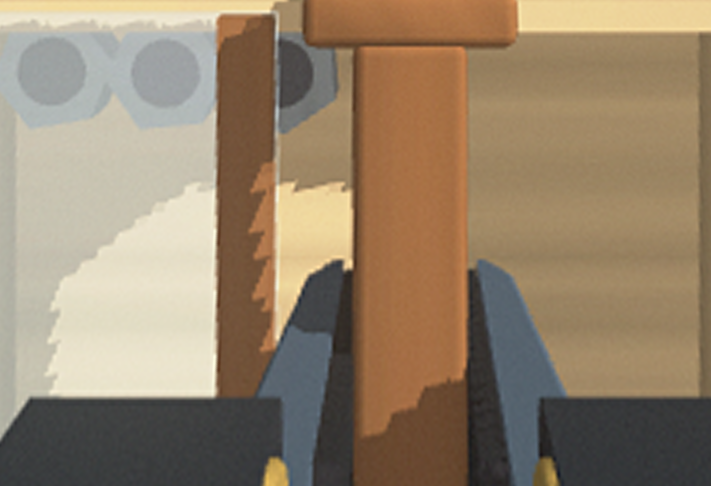

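The row still stands along the left wall at (52,72), (165,72) and (283,72). I'll tilt a little further to the right and check with the detector.

Emit:
apply_moves(delta_pos=[[0,0,0],[0,0,0],[0,0,0],[0,0,0],[0,0,0]], rot=[[0.05,0.006,0.036],[0.1,0.012,0.073],[0.13,0.016,0.095],[0.13,0.016,0.095],[0.13,0.016,0.095]], hand=[0,0,0,0,0])

```text
time_s: 13.13
ee_pos: [594.4, 23.8, 314.6]
ee_rot: [142.5, -18.1, 110.7]
force: [0.3, -0.0, -4.9]
gripper_width: 15.7
gripper_force: 55.0
```

```bash
cat > nuts.py <<'E'
from h import *
st=env.state();Rt=Ro.from_euler('xyz',st["ee_rot"],degrees=True).as_matrix();Rw=Rt@np.array([[0,1,0],[1,0,0],[0,0,-1.]])
o=np.array(st["ee_pos"])-Rt[:,2]*19
print(round(float(st["time_s"]),2),st["ee_pos"],"down in tote",(-Rw[2]).round(3),"tote x",Rw[:,0].round(3),"q",np.round(st["qpos"]))
g=viewer.grab_frame("wrist");K,R,t=cam(g,st);c=-R.T@t
ct=Rw.T@(c-o)+[12,0,92]
for d in spotter.trace(g,"nut0_center")[:6]:
    px=d["box"][:2];v=Rw.T@R.T@np.linalg.solve(K,[*px,1]);p=ct+v*(12-ct[2])/v[2];print("nut",round(d["score"],2),"from corner",np.round([p[0]+79,54-p[1]]),np.round(d["box"]))
E
python3 nuts.py; python3 rect.py r3
```

```text
13.13 [594.42433364  23.81675016 314.5689747 ] down in tote [-0.578 -0.311 -0.754] tote x [0.809 0.103 0.578] q [-18.   6. 103.  43.  56. -52.]
nut 0.71 from corner [13. 68.] [154. 229. 137. 179.]
{'time_s': np.float64(13.2), 'ee_pos': array([594.1,  24.9, 315.5]), 'ee_rot': array([142.4, -18.1, 110.8]), 'force': array([ 0.5,  0.7, -4.1]), 'qpos': array([-17.6,   6.2, 102.9,  43.4,  56.4, -52.4])}
tilt 41.14077494778632 lowest [531. 101. 223.]
```

View pics/r3.png

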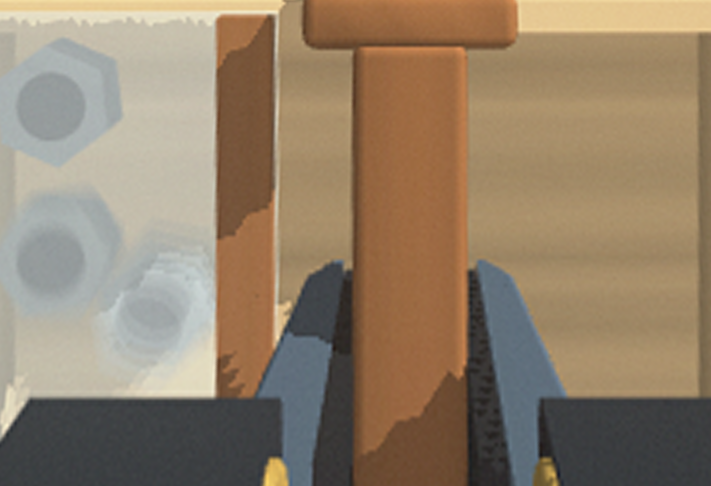

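The row has collapsed: one nut at (50,105), the second moving at (50,258) and the third moving at (155,312), all at the flap end. Now I'll tilt quickly back to the left with less flap-end tilt, so they pile into the left corner.

```bash
python3 - <<'E'
from h import *
st=env.state();Rt=Ro.from_euler('xyz',st["ee_rot"],degrees=True).as_matrix();Rw=Rt@np.array([[0,1,0],[1,0,0],[0,0,-1.]])
d=-Rw[2]
for tx,ty in((-.3,.5),(-.35,.45),(-.2,.5)):
    e=np.array([tx,ty,-np.sqrt(1-tx*tx-ty*ty)])
    # minimal rotation taking world vector Rw e onto world down
    a=Rw@e;ax=np.cross(a,[0,0,-1]);s=np.linalg.norm(ax);v=ax/s*np.arctan2(s,-a[2])
    R2=Ro.from_rotvec(v).as_matrix()@Rw
    print(tx,ty,(v/1.5).round(3),np.degrees(np.linalg.norm(v)).round(),(-R2[2]).round(2),R2.round(2).tolist())
E
```

```text
-0.3 0.5 [-0.593 -0.015 -0.   ] 51.0 [-0.3   0.5  -0.81] [[0.8, -0.34, -0.5], [0.52, 0.8, 0.3], [0.3, -0.5, 0.81]]
-0.35 0.45 [-0.547 -0.029 -0.   ] 47.0 [-0.35  0.45 -0.82] [[0.79, -0.34, -0.52], [0.51, 0.83, 0.24], [0.35, -0.45, 0.82]]
-0.2 0.5 [-0.62   0.059  0.   ] 54.0 [-0.2   0.5  -0.84] [[0.85, -0.35, -0.41], [0.5, 0.79, 0.35], [0.2, -0.5, 0.84]]
```

Emit:
apply_moves(delta_pos=[[0,0,0],[0,0,0],[0,0,0],[0,0,0],[0,0,0],[0,0,0],[0,0,0],[0,0,0],[0,0,0],[0,0,0]], rot=[[-0.59,-0.015,0],[-0.59,-0.015,0],[-0.59,-0.015,0],[-0.59,-0.015,0],[-0.59,-0.015,0],[-0.59,-0.015,0],[-0.59,-0.015,0],[-0.59,-0.015,0],[-0.59,-0.015,0],[-0.59,-0.015,0]], hand=[0,0,0,0,0,0,0,0,0,0])

```text
time_s: 14.12
ee_pos: [593.9, 26.4, 315.4]
ee_rot: [159.4, 29.5, 112.8]
force: [-0.2, 0.1, -4.7]
gripper_width: 15.7
gripper_force: 55.0
```

Emit:
apply_moves(delta_pos=[[0,0,0],[0,0,0],[0,0,0],[0,0,0],[0,0,0],[0,0,0]], rot=[[0,0,0],[0,0,0],[0,0,0],[0,0,0],[0,0,0],[0,0,0]], hand=[0,0,0,0,0,0])

```text
time_s: 14.62
ee_pos: [594.6, 23.5, 315.7]
ee_rot: [159.5, 29.7, 112.6]
force: [-0.2, 0.1, -5.2]
gripper_width: 15.8
gripper_force: 55.0
```

```bash
python3 nuts.py; python3 rect.py r4
```

```text
14.62 [594.56523885  23.50288379 315.6645423 ] down in tote [-0.305  0.495 -0.814] tote x [0.798 0.52  0.305] q [ 14.   5. 101. -32.  51.   2.]
{'time_s': np.float64(14.7), 'ee_pos': array([594.6,  23.8, 315.6]), 'ee_rot': array([159.5,  29.7, 112.6]), 'force': array([-0.2, -1. , -5.3]), 'qpos': array([ 14.5,   4.8, 101.5, -31.6,  51.4,   1.6])}
tilt 35.559053613773926 lowest [534.  -0. 197.]
```

View pics/r4.png

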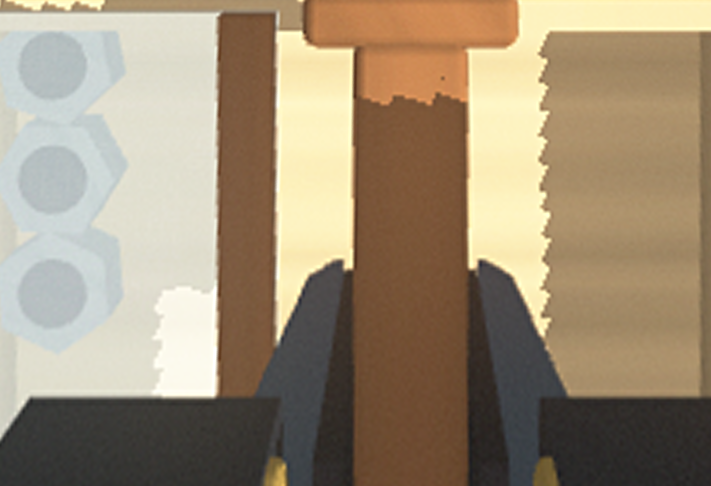

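All three nuts now sit in a row on the flap-end wall from the left corner, about 14, 39 and 65 mm from the left wall. One quick, mirrored break-and-return may nest the outer nut. I'll prepare a numeric nut detector and the rotations.

```bash
cat > det.py <<'E'
import cv2,numpy as np
def holes(path):
    g=cv2.medianBlur(cv2.imread(path,0),7)
    c=cv2.HoughCircles(g,cv2.HOUGH_GRADIENT,1,60,param1=60,param2=16,minRadius=28,maxRadius=40)
    return [] if c is None else (c[0][:,:3]/4.5).round(1).tolist()
E
python3 - <<'E'
from det import *
for n in("r1","r2","r3","r4"): print(n,holes(f"pics/{n}.png"))
from h import *
st=env.state();Rt=Ro.from_euler('xyz',st["ee_rot"],degrees=True).as_matrix();R0=Rt@np.array([[0,1,0],[1,0,0],[0,0,-1.]])
def rot(Rw,tx,ty):
    e=np.array([tx,ty,-np.sqrt(1-tx*tx-ty*ty)]);a=Rw@e;ax=np.cross(a,[0,0,-1]);s=np.linalg.norm(ax);v=ax/s*np.arctan2(s,-a[2]);return v,Ro.from_rotvec(v).as_matrix()@Rw
v,R1=rot(R0,.12,.52);print("1",(v/1.5).round(3),np.degrees(np.linalg.norm(v)).round())
v,R2=rot(R1,.31,.50);print("2",(v/1.5).round(3),np.degrees(np.linalg.norm(v)).round())
v,R3=rot(R1,-.5,.3);print("3 (from 1)",(v/1.5).round(3),np.degrees(np.linalg.norm(v)).round(),R3.round(2).tolist())
E
```

```text
r1 [[36.79999923706055, 14.300000190734863, 7.599999904632568], [11.199999809265137, 14.600000381469727, 8.0], [62.599998474121094, 14.600000381469727, 7.099999904632568]]
r2 [[36.599998474121094, 16.299999237060547, 7.599999904632568], [62.099998474121094, 16.100000381469727, 7.5], [11.399999618530273, 15.399999618530273, 7.5]]
r3 [[11.399999618530273, 23.700000762939453, 7.400000095367432]]
r4 [[11.699999809265137, 39.900001525878906, 7.599999904632568], [11.399999618530273, 14.600000381469727, 7.5], [11.899999618530273, 65.19999694824219, 7.699999809265137], [41.70000076293945, 70.30000305175781, 6.599999904632568]]
1 [-0.159  0.238  0.   ] 25.0
2 [-0.072  0.108  0.   ] 11.0
3 (from 1) [ 0.338 -0.293  0.   ] 38.0 [[0.74, -0.33, -0.58], [0.44, 0.89, 0.06], [0.5, -0.3, 0.81]]
```

Emit:
apply_moves(delta_pos=[[0,0,0],[0,0,0],[0,0,0],[0,0,0],[0,0,0],[0,0,0]], rot=[[-0.04,0.06,0],[-0.08,0.12,0],[-0.12,0.18,0],[-0.159,0.238,0],[-0.159,0.238,0],[-0.159,0.238,0]], hand=[0,0,0,0,0,0])

```text
time_s: 15.27
ee_pos: [595.7, 25.0, 314.5]
ee_rot: [-172.1, 31.3, 127.4]
force: [-0.4, -1.0, -4.0]
gripper_width: 15.6
gripper_force: 55.0
```

Emit:
apply_moves(delta_pos=[[0,0,0],[0,0,0],[0,0,0],[0,0,0],[0,0,0],[0,0,0],[0,0,0],[0,0,0],[0,0,0],[0,0,0]], rot=[[-0.024,0.036,0],[-0.048,0.072,0],[-0.072,0.108,0],[-0.072,0.108,0],[0.338,-0.293,0],[0.338,-0.293,0],[0.338,-0.293,0],[0.338,-0.293,0],[0.338,-0.293,0],[0.338,-0.293,0]], hand=[0,0,0,0,0,0,0,0,0,0])

```text
time_s: 16.1
ee_pos: [592.8, 23.2, 317.5]
ee_rot: [153.9, 20.0, 112.1]
force: [0.7, 0.2, -6.0]
gripper_width: 15.6
gripper_force: 55.0
```

```bash
python3 nuts.py; python3 rect.py r5;python3 -c "
from det import *
print(holes('pics/r5.png'))"
```

```text
16.1 [592.81012708  23.19152811 317.46509394] down in tote [-0.413  0.342 -0.844] tote x [0.775 0.478 0.413] q [  7.   2. 102. -15.  45. -12.]
{'time_s': np.float64(16.2), 'ee_pos': array([588.6,  20.7, 314.2]), 'ee_rot': array([154.7,  20. , 112.2]), 'force': array([-0.8, -0.4, -5. ]), 'qpos': array([  7. ,   2.4, 102.6, -15. ,  45.8, -12.1])}
tilt 31.868732629586468 lowest [529.  17. 193.]
[[11.0, 14.800000190734863, 7.199999809265137], [18.600000381469727, 39.0, 7.699999809265137]]
```

Emit:
apply_moves(delta_pos=[[0,0,0],[0,0,0],[0,0,0],[0,0,0],[0,0,0],[0,0,0]], rot=[[0,0,0],[0,0,0],[0,0,0],[0,0,0],[0,0,0],[0,0,0]], hand=[0,0,0,0,0,0])

```text
time_s: 16.75
ee_pos: [595.0, 24.5, 315.3]
ee_rot: [154.5, 20.1, 112.5]
force: [-0.6, 0.1, -4.5]
gripper_width: 15.9
gripper_force: 55.0
```

```bash
python3 nuts.py; python3 rect.py r6;python3 -c "
from det import *
print(holes('pics/r6.png'))"
```

```text
16.75 [594.99432754  24.4796802  315.27713336] down in tote [-0.404  0.343 -0.848] tote x [0.778 0.482 0.404] q [  7.   3. 102. -15.  46. -12.]
{'time_s': np.float64(16.8), 'ee_pos': array([594.8,  24.3, 315.4]), 'ee_rot': array([154.5,  20.1, 112.5]), 'force': array([ 0.5,  0.4, -6. ]), 'qpos': array([  7.2,   2.9, 102. , -15. ,  45.8, -12.1])}
tilt 32.021744117515894 lowest [535.  21. 194.]
[[11.699999809265137, 14.600000381469727, 7.599999904632568], [11.699999809265137, 39.900001525878906, 7.5], [11.399999618530273, 65.4000015258789, 7.5]]
```

View pics/r6.png

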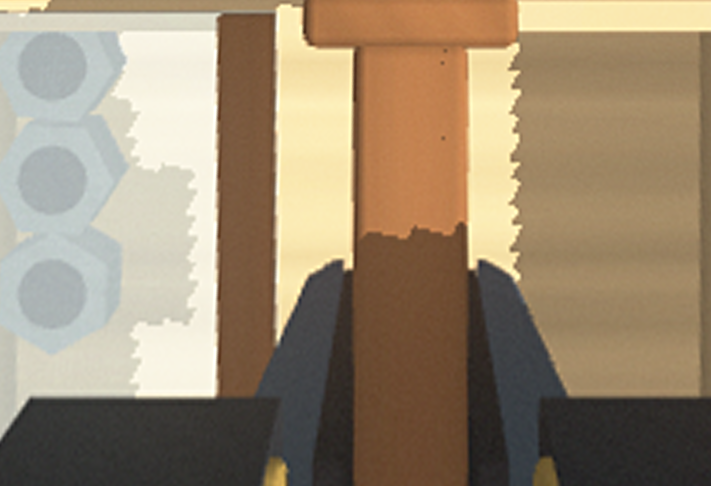

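The row re-formed along the flap-end wall at (52,67), (52,180) and (52,292). I'll make one more try with a slightly longer break, using numeric checks only.

```bash
cat > plan.py <<'E'
from h import *
import sys
st=env.state();Rt=Ro.from_euler('xyz',st["ee_rot"],degrees=True).as_matrix();R0=Rt@np.array([[0,1,0],[1,0,0],[0,0,-1.]])
def rot(Rw,tx,ty):
    e=np.array([tx,ty,-np.sqrt(1-tx*tx-ty*ty)]);a=Rw@e;ax=np.cross(a,[0,0,-1]);s=np.linalg.norm(ax);v=ax/s*np.arctan2(s,-a[2]);return v,Ro.from_rotvec(v).as_matrix()@Rw
v,R1=rot(R0,.12,.52);print("1",(v/1.5).round(3),np.degrees(np.linalg.norm(v)).round())
for t in((.31,.5),(-.35,.45),(-.2,.55),(-.4,.4)):
    v,R=rot(R1,*t);print(t,"from 1",(v/1.5).round(3),np.degrees(np.linalg.norm(v)).round())
E
python3 plan.py
```

```text
1 [-0.286  0.241  0.   ] 32.0
(0.31, 0.5) from 1 [-0.073  0.108  0.   ] 11.0
(-0.35, 0.45) from 1 [ 0.202 -0.249  0.   ] 28.0
(-0.2, 0.55) from 1 [ 0.093 -0.196  0.   ] 19.0
(-0.4, 0.4) from 1 [ 0.248 -0.262  0.   ] 31.0
```

Emit:
apply_moves(delta_pos=[[0,0,0],[0,0,0],[0,0,0],[0,0,0],[0,0,0],[0,0,0],[0,0,0],[0,0,0]], rot=[[-0.05,0.042,0],[-0.1,0.084,0],[-0.15,0.126,0],[-0.2,0.168,0],[-0.25,0.21,0],[-0.286,0.241,0],[-0.286,0.241,0],[-0.286,0.241,0]], hand=[0,0,0,0,0,0,0,0])

```text
time_s: 17.57
ee_pos: [595.5, 25.3, 314.7]
ee_rot: [-172.1, 31.3, 127.4]
force: [0.2, 0.2, -5.1]
gripper_width: 15.7
gripper_force: 55.0
```

Emit:
apply_moves(delta_pos=[[0,0,0],[0,0,0],[0,0,0],[0,0,0],[0,0,0],[0,0,0],[0,0,0],[0,0,0],[0,0,0],[0,0,0]], rot=[[-0.024,0.036,0],[-0.048,0.072,0],[-0.073,0.108,0],[-0.073,0.108,0],[-0.073,0.108,0],[0.202,-0.249,0],[0.202,-0.249,0],[0.202,-0.249,0],[0.202,-0.249,0],[0.202,-0.249,0]], hand=[0,0,0,0,0,0,0,0,0,0])

```text
time_s: 18.4
ee_pos: [593.4, 23.3, 317.6]
ee_rot: [159.4, 27.5, 113.0]
force: [0.6, 0.5, -5.1]
gripper_width: 16.0
gripper_force: 55.0
```

Emit:
apply_moves(delta_pos=[[0,0,0],[0,0,0],[0,0,0],[0,0,0],[0,0,0],[0,0,0],[0,0,0],[0,0,0],[0,0,0],[0,0,0]], rot=[[0.01,-0.01,0],[0.02,-0.02,0],[0.02,-0.02,0],[0.02,-0.02,0],[0.02,-0.02,0],[0.02,-0.02,0],[0.02,-0.02,0],[0.02,-0.02,0],[0.02,-0.02,0],[0.02,-0.02,0]], hand=[0,0,0,0,0,0,0,0,0,0])

```text
time_s: 19.23
ee_pos: [594.7, 24.2, 315.4]
ee_rot: [157.5, 26.6, 112.3]
force: [0.7, -0.5, -4.2]
gripper_width: 15.8
gripper_force: 55.0
```

```bash
python3 nuts.py; python3 rect.py r7;python3 -c "
from det import *
print(holes('pics/r7.png'))"
```

```text
19.23 [594.6932711   24.16885068 315.41659507] down in tote [-0.342  0.448 -0.826] tote x [0.79  0.509 0.342] q [ 12.   4. 102. -27.  49.  -2.]
{'time_s': np.float64(19.3), 'ee_pos': array([594.6,  24.1, 315.5]), 'ee_rot': array([157.5,  26.6, 112.3]), 'force': array([ 0.2, -1.3, -4.3]), 'qpos': array([ 12.3,   4. , 101.8, -26.9,  48.9,  -2.1])}
tilt 34.30779041344131 lowest [535.   7. 195.]
[[23.0, 37.20000076293945, 7.599999904632568], [11.399999618530273, 14.600000381469727, 7.5], [36.599998474121094, 14.600000381469727, 7.800000190734863]]
```

The cluster is now compact: nut centres about (11,15), (37,15) and (23,37) mm from the corner. I'll hold briefly, confirm that nothing moves and the flap is still shut, then hand in.

Emit:
apply_moves(delta_pos=[[0,0,0],[0,0,0],[0,0,0],[0,0,0],[0,0,0],[0,0,0]], rot=[[0,0,0],[0,0,0],[0,0,0],[0,0,0],[0,0,0],[0,0,0]], hand=[0,0,0,0,0,0])

```text
time_s: 19.88
ee_pos: [594.6, 24.0, 315.7]
ee_rot: [157.5, 26.6, 112.3]
force: [-0.2, -0.5, -4.6]
gripper_width: 15.8
gripper_force: 55.0
```

```bash
python3 rect.py r8;python3 -c "
from det import *
print(holes('pics/r8.png'))"; python3 chk.py t2 | grep -E "exp|flap_edge|tote_handle|tilt"; python3 - <<'E'
from h import *
f=viewer.grab_frame("top")
for q in("tin","glue"): print(q,[np.round(onz(f,d["position"],0)) for d in spotter.landmark_of(f,q)[:3]])
E
```

```text
{'time_s': np.float64(19.9), 'ee_pos': array([594.6,  24. , 315.7]), 'ee_rot': array([157.5,  26.6, 112.3]), 'force': array([-0.2, -0.5, -4.6]), 'qpos': array([ 12.3,   4. , 101.8, -26.9,  48.9,  -2.1])}
tilt 34.32313394869049 lowest [535.   7. 195.]
[[36.79999923706055, 14.600000381469727, 7.599999904632568], [11.399999618530273, 14.600000381469727, 7.5], [23.0, 36.79999923706055, 7.800000190734863]]
tilt 34.31495569078759 cornerL [539.   6. 205.] lowest [535.   7. 195.]
scene exp corner [270. 133.] exp handle [261. 110.] flap edge [252. 119.]
tote_handle [(0.72, array([265., 108.]))]
flap_edge [(0.73, array([253., 115.]))]
top exp corner [281. 213.] exp handle [273. 184.] flap edge [282. 188.]
tote_handle [(0.89, array([274., 186.]))]
flap_edge [(0.67, array([285., 185.]))]
wrist exp corner [129. 135.] exp handle [260. 266.] flap edge [220. 232.]
tote_handle [(0.74, array([258., 269.]))]
flap_edge []
tin [array([614., 455.,   0.]), array([693., 328.,   0.]), array([562., 321.,   0.])]
glue [array([ 561., -344.,    0.])]
```

```bash
python3 -c "
from workcell import env
print(env.job_done())"
```

```text
the job is handed in; nothing more can be done
None
```

The job is handed in at about 20 s: flap shut first, then the tote lifted and held still in the air at about 34° tilt, with all three nuts clustered in the left flap-end corner (the tin's side), the farthest about 43 mm from it, and the tin and glue bottle not disturbed.

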